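# Trace the row of plugs along a boat frame and press them home

## Task

With the gripper's fingers closed, run the fingertips along the pencil line on the curved boat frame, from the end held by the red clamp towards the blue one, pressing each of the four dark plugs flush with the wood in turn. Press gently, and from plug to plug stay on the line and close to the wood, no more than a finger's width above the plugs. Grasp nothing, leave the clamps, sanding block, glue bottle, mallet and brush alone, and finish clear of everything.

Things in the scene. Friction and masses are not known exactly. Their poses are not given: they have to be found in the camera images.
- rib: Curved frame of a wooden boat, fixed flat on the bench: pale wood, 110 mm wide, 25 mm thick, about 520 mm long, bent to a circular arc of 500 mm centre-line radius. Origin: underside, on the centre line half-way along. Its z is up; its y runs along the frame at the middle; the arc's centre lies 500 mm away along its -x (the robot's side), so both ends curve towards -x. The top face is 25 mm above the bench. A thin pencil line along the centre line runs through all four plugs.
- plug1_top (a point): Centre of the top face of plug 1: an upright round dark wood plug, 20 mm across, on the frame's centre line. Plugs 1 to 4 are 60 mm apart along the arc, in order from the frame's -y end (plug 1) to its +y end (plug 4). The point moves down with the plug; flush, it is 0.5 mm above the frame's top face.
- plug1 (a joint): How far plug 1 has been pressed down, in m: 0 = standing 8 mm proud of the wood, 0.0075 = home (flush, against its stop). It starts between 0 and 0.003. It is stiff: a steady push of about 4 N (more if pushed fast) slides it down; it stays where it is left and cannot be pulled out.
- plug2_top (a point): Centre of the top face of plug 2: an upright round dark wood plug, 20 mm across, on the frame's centre line. Plugs 1 to 4 are 60 mm apart along the arc, in order from the frame's -y end (plug 1) to its +y end (plug 4). The point moves down with the plug; flush, it is 0.5 mm above the frame's top face.
- plug2 (a joint): How far plug 2 has been pressed down, in m: 0 = standing 8 mm proud of the wood, 0.0075 = home (flush, against its stop). It starts between 0 and 0.003. It is stiff: a steady push of about 4 N (more if pushed fast) slides it down; it stays where it is left and cannot be pulled out.
- plug3_top (a point): Centre of the top face of plug 3: an upright round dark wood plug, 20 mm across, on the frame's centre line. Plugs 1 to 4 are 60 mm apart along the arc, in order from the frame's -y end (plug 1) to its +y end (plug 4). The point moves down with the plug; flush, it is 0.5 mm above the frame's top face.
- plug3 (a joint): How far plug 3 has been pressed down, in m: 0 = standing 8 mm proud of the wood, 0.0075 = home (flush, against its stop). It starts between 0 and 0.003. It is stiff: a steady push of about 4 N (more if pushed fast) slides it down; it stays where it is left and cannot be pulled out.
- plug4_top (a point): Centre of the top face of plug 4: an upright round dark wood plug, 20 mm across, on the frame's centre line. Plugs 1 to 4 are 60 mm apart along the arc, in order from the frame's -y end (plug 1) to its +y end (plug 4). The point moves down with the plug; flush, it is 0.5 mm above the frame's top face.
- plug4 (a joint): How far plug 4 has been pressed down, in m: 0 = standing 8 mm proud of the wood, 0.0075 = home (flush, against its stop). It starts between 0 and 0.003. It is stiff: a steady push of about 4 N (more if pushed fast) slides it down; it stays where it is left and cannot be pulled out.
- gap12 (a point): Point on the pencil line, on the frame's top face, half-way between plug 1 and plug 2.
- gap23 (a point): Point on the pencil line, on the frame's top face, half-way between plug 2 and plug 3.
- gap34 (a point): Point on the pencil line, on the frame's top face, half-way between plug 3 and plug 4.
- red_clamp: Underside centre of the red hold-down clamp: a fixed steel post (18 mm thick, 100 mm tall, on a 36 mm foot) beside the frame's outer edge; a red arm, 24 mm wide, 72 to 88 mm above the bench, reaches 97 mm from the post axis along the clamp's -x, over the frame; a spindle and pad press on the wood. A round red knob, 40 mm across, sits above the pad; its top, 119 mm above the bench, is the highest point. The clamp is not to be touched.
- red_clamp_pad (a point): Centre of the red clamp's pad (30 mm disc) where it meets the frame's top face; the red knob is straight above. It lies near one end of the frame, about 120 mm from the nearest plug. Which clamp is at which end changes from run to run.
- blue_clamp: Underside centre of the blue hold-down clamp: a fixed steel post (18 mm thick, 100 mm tall, on a 36 mm foot) beside the frame's outer edge; a blue arm, 24 mm wide, 72 to 88 mm above the bench, reaches 97 mm from the post axis along the clamp's -x, over the frame; a spindle and pad press on the wood. A round blue knob, 40 mm across, sits above the pad; its top, 119 mm above the bench, is the highest point. The clamp is not to be touched.
- blue_clamp_pad (a point): Centre of the blue clamp's pad (30 mm disc) where it meets the frame's top face; the blue knob is straight above. It lies near one end of the frame, about 120 mm from the nearest plug. Which clamp is at which end changes from run to run.
- sanding_block: Loose cork sanding block, 40 x 60 x 22 mm, lying on the bench just beyond the frame (the side away from the robot), beside the middle of the row of plugs. Origin: centre of its underside. To be left alone.
- glue_bottle: Loose yellow glue bottle, 56 mm across, 130 mm tall, standing on the bench beyond the frame. Origin: centre of its underside. To be left alone.
- mallet: Loose wooden mallet lying on the bench beyond the frame: head 55 x 100 x 60 mm, handle 26 mm thick and 160 mm long along its +x. Origin: underside of the head, at its centre. To be left alone.
- brush: Loose brush lying on the bench on the robot's side of the frame, 20 mm high, 42 mm wide, about 200 mm long along its x. Origin: underside, half-way along. To be left alone.

How it is judged (in metres and radians):
On the way, in this order (a step that is already met when the one before it is completed fails the run):
1. the first plug, counted from the red clamp, is pressed flush (within 2 mm) (((y of red_clamp_pad in the frame of rib above 0 m and value of joint plug4 above 0.006 m) or (y of red_clamp_pad in the frame of rib below 0 m and value of joint plug1 above 0.006 m))), for 0.05 s.
2. on the way to the second plug the closed fingertips pass along the pencil line (within 18 mm of the middle of the gap), no more than about 35 mm above the wood (((y of red_clamp_pad in the frame of rib above 0 m and horizontal distance between the grasp point and gap34 below 0.018 m and z of the grasp point in the frame of rib below 0.08 m) or (y of red_clamp_pad in the frame of rib below 0 m and horizontal distance between the grasp point and gap12 below 0.018 m and z of the grasp point in the frame of rib below 0.08 m))), for 0.04 s.
3. the second plug, counted from the red clamp, is pressed flush (within 2 mm) (((y of red_clamp_pad in the frame of rib above 0 m and value of joint plug3 above 0.006 m) or (y of red_clamp_pad in the frame of rib below 0 m and value of joint plug2 above 0.006 m))), for 0.05 s.
4. on the way to the third plug the closed fingertips pass along the pencil line (within 18 mm of the middle of the gap), no more than about 35 mm above the wood (((y of red_clamp_pad in the frame of rib above 0 m and horizontal distance between the grasp point and gap23 below 0.018 m and z of the grasp point in the frame of rib below 0.08 m) or (y of red_clamp_pad in the frame of rib below 0 m and horizontal distance between the grasp point and gap23 below 0.018 m and z of the grasp point in the frame of rib below 0.08 m))), for 0.04 s.
5. the third plug, counted from the red clamp, is pressed flush (within 2 mm) (((y of red_clamp_pad in the frame of rib above 0 m and value of joint plug2 above 0.006 m) or (y of red_clamp_pad in the frame of rib below 0 m and value of joint plug3 above 0.006 m))), for 0.05 s.
6. on the way to the last plug the closed fingertips pass along the pencil line (within 18 mm of the middle of the gap), no more than about 35 mm above the wood (((y of red_clamp_pad in the frame of rib above 0 m and horizontal distance between the grasp point and gap12 below 0.018 m and z of the grasp point in the frame of rib below 0.08 m) or (y of red_clamp_pad in the frame of rib below 0 m and horizontal distance between the grasp point and gap34 below 0.018 m and z of the grasp point in the frame of rib below 0.08 m))), for 0.04 s.
7. the last plug, counted from the red clamp, is pressed flush (within 2 mm) (((y of red_clamp_pad in the frame of rib above 0 m and value of joint plug1 above 0.006 m) or (y of red_clamp_pad in the frame of rib below 0 m and value of joint plug4 above 0.006 m))), for 0.05 s.
At the end, for the whole second after the job is handed in: All four plugs are pressed in to within 2 mm of the wood (joint over 0.006), and the sanding block, glue bottle, mallet and brush are within 12 mm of where they began (value of joint each of plug1, plug2, plug3, plug4 above 0.006 m and distance of each of sanding_block, glue_bottle, mallet, brush from where it was at the start of the episode below 0.012 m); the robot touches nothing.
It fails at once if the sanding block, glue bottle, mallet or brush is pushed, tipped or lifted (moved over 12 mm) (distance of any of sanding_block, glue_bottle, mallet, brush from where it was at the start of the episode above 0.012 m).
It fails at once if the robot bumps a clamp (over 3 N) (contact force between any of the fingers, the arm and red_clamp above 3 N or contact force between any of the fingers, the arm and blue_clamp above 3 N).
It fails at once if the fingers bear on the frame and its plugs with more than 45 N (contact force between the fingers and rib above 45 N).
It also fails if it takes over 48 s, if anything falls off the work surface, if the arm or the gripper's body presses on something with over 40 N, if the wrist force passes 120 N, or if a joint passes its speed limit or range.

## Robot

A 6-joint arm with a two-finger parallel gripper is mounted at the origin on the work surface. World frame = base frame: x ahead of the robot, y to its left, z up, the work surface at z = 0. Lengths are in m, angles in degrees, forces in N, time in s.
With the tool pointing down it reaches from about 0.325 to 0.875 m from the base axis. Payload 4.4 kg.
Tool frame: the origin (TCP) lies at the very end of the fingers, on their centre line; the grasp point (between the pads) lies 19 mm behind it; z points along the fingers, y is the direction in which the jaws open and shut (so a half turn about z gives the same grasp; the last joint's range is limited). The gripper opens to 85 mm and grips with 20 to 120 N. Pads are 22 mm wide; open, the fingers measure 114 mm over their backs; the gripper's body (76 mm by 85 mm) begins 54 mm behind the grasp point. The pads swing forward as they close: fully open they stand 13 mm farther back than shut.
Start: joints at [68.096, 11.837, 88.321, -0, 79.842, -8.623], TCP at [0.132, 0.56, 0.231] pointing down, gripper open.
Joint ranges: [-156.59, 156.59], [-49.26, 127.26], [12.9, 141.05], [-63.56, 243.56], [4.71, 150.69], [-161.64, 161.64]. Speed limits (degrees/s): [159.86, 159.86, 180, 180, 180, 180].

## Interface

Orientations are given as [roll, pitch, yaw] about the fixed x, y, z axes, in that order (R = Rz(yaw) Ry(pitch) Rx(roll)).
In Python, from workcell import arm, snapshot, job, nets gives the robot as it stands.
- The arm moves only by the tool jog_arm, never from a script. Its argument "motion" is a list of rows, each a list of 7 numbers: the opening, from 0 (shut) to 1 (fully open), then the shift along the tool's x, y, z normalised to -1 to 1, where 1 is 0.2 m, then the turn, a rotation vector about the tool's x, y, z normalised to -1 to 1, where 1 is 180 degrees. A call has 1 to 8 rows; each row is the pose to reach, as a shift and turn from the pose commanded when the call began, along the tool's axes at that moment, turning the shorter way round; what a row does not reach only later rows make up. A row lasts 1/8 s, in which the tool goes at most 62.5 mm and 10.7 degrees, less where a joint would pass 70% of its speed; a pose out of reach is approached as far as the arm can. A call with a number of a shift or a turn outside -1 to 1 is refused whole. A call with a gripper value outside its range is refused whole. The fingers move at their own pace and stop on an object; "squeeze" is the grip in N (left out, the last holds). Time passes only in rows, so rows that repeat a pose let the fingers close. It gives the time, the measured TCP pose, the force and the opening at its end, in the units of the state.
- arm.get_state(): the state, without advancing time (a new reading comes with each control period).
- snapshot(name): name is "scene" or "side" or "wrist"; returns a dict with "image" (400x640x3 uint8, red, green, blue), "range_z" (400x640 float32, m along the optical axis (not along the pixel's ray), 0 where there is no reading), "mtx" (3x3 intrinsics, pixels), "extrinsics" (4x4, takes a point from camera to world coordinates). Camera axes: x right, y up, looking along -z (the intrinsics and any distortion apply to the point x, -y, -z); pixel columns grow to the right and rows downward; lengths in m; the calibration is good to about 2 mm. A picture is of the moment at which its call begins.
- job.close_job(): hands the job in, once; it reports no verdict.
Trained networks look in the newest picture that a camera, given by its name, has taken for a name from the list of things; names that differ only in an ending like _2 or _b are one class to them, and where a whole thing is asked for, a point or a joint stands for the part that bears it (a point fixed in the world has none). Each returns a list of dicts, best first, with "p" (0 to 1); they miss things now and then, are a little off and sometimes report something else, mostly with a low value. They report only what shows in the picture. A call takes as long as a camera call.
- nets.boxes_of(target, camera): "xy" ([column, row] as shares, 0 to 1, of the picture: columns of its width, rows of its height, amid what is visible of it).
- nets.landmark_of(target, camera): "xy" ([column, row] as shares, 0 to 1, of the picture: columns of its width, rows of its height: a listed point, or the origin of a listed thing).
The state is a dict: "clock": time; "q": joint angles; "joint_velocities": joint speeds; "tau": joint torques, N m; "position": TCP position; "orientation": TCP orientation; "wrist_force": force on the tool from outside, world axes, zero at the start; "torque": the same for the moment, N m; "gripper_width": finger opening in m.
Only numpy, scipy, OpenCV 4.12 (cv2) and the standard library are available. Lean on these libraries where they do the work, as an engineer would, in place of code of your own. Each camera call takes 0.05 s, during which the arm holds its last target. There are 200 camera calls.

## Working session

There is one attempt and no reset: what is moved stays moved. The work goes in short steps, Python scripts to look and compute and a tool call to move; the robot and the scene stay as the last step left them, time stands still between calls to the robot, and variables do not carry over. Pictures are saved under pics/ and viewed, about 8 in all and at most 12, crops included, and the job is handed in when it is done.

Besides the shell and the picture viewer there is one more tool, called after "Call:" by a JSON object that holds its "name" and its "arguments", one argument or row to a line. jog_arm: Moves the arm, as the interface text tells. Scaled input: -1 to 1 covers 0.2 m each way for a shift and 180 degrees each way for a turn. Its arguments: {"type":"object","properties":{"motion":{"type":"array","items":{"type":"array","items":{"type":"number","minimum":-1,"maximum":1}}},"squeeze":{"type":"number"}},"required":["motion"]}

```bash
mkdir -p pics; cat > h.py <<'E'
import numpy as np, cv2
from workcell import arm, snapshot, job, nets
def world(s,u,v,z=None):
    K=s["mtx"];T=s["extrinsics"]
    d=np.array([(u-K[0,2])/K[0,0],-(v-K[1,2])/K[1,1],-1.])
    if z is None:
        r=s["range_z"][int(round(v))-1:int(round(v))+2,int(round(u))-1:int(round(u))+2]
        p=d*np.median(r); return T[:3,:3]@p+T[:3,3]
    w=T[:3,:3]@d; return T[:3,3]+w*(z-T[2,3])/w[2]
E
python3 - <<'E'
from h import *
print(arm.get_state())
for c in ["scene","side"]:
    s=snapshot(c); cv2.imwrite(f"pics/{c}0.png",s["image"][:,:,::-1])
    print(c,s["extrinsics"].round(3).tolist())
    for t in ["plug1_top","plug2_top","plug3_top","plug4_top","red_clamp_pad","blue_clamp_pad","rib","gap12","gap23","gap34","brush","red_clamp","blue_clamp","glue_bottle","mallet","sanding_block"]:
        for o in nets.landmark_of(t,c)[:2]:
            u,v=o["xy"][0]*640,o["xy"][1]*400
            print(t,round(o["p"],2),round(u),round(v),world(s,u,v).round(3),world(s,u,v,.03).round(3))
E
```

```text
{'clock': 0.0, 'q': array([ 6.80966367e+01,  1.18862967e+01,  8.84073551e+01,  1.75916643e-03,
        7.98416059e+01, -8.62131578e+00]), 'joint_velocities': array([-0.00923598,  0.00771083, -0.00803505, -0.00578614, -0.10176874,
       -0.05592469]), 'tau': array([-2.23762479e-03, -3.83058643e+01, -2.91581243e+01, -5.68135874e-04,
        1.08497983e-02,  1.80765440e-06]), 'position': array([0.13179495, 0.55889326, 0.23008433]), 'orientation': array([-1.79866530e+02, -2.19868410e-02,  1.66717615e+02]), 'wrist_force': array([-0.45933479, -1.03579645, -0.98249741]), 'torque': array([ 0.02100804,  0.02569644, -0.03448072]), 'gripper_width': 0.08541496438214942}
scene [[-0.227, -0.752, 0.62, 1.209], [0.974, -0.174, 0.146, 0.162], [-0.002, 0.636, 0.771, 0.822], [0.0, 0.0, 0.0, 1.0]]
plug1_top 0.51 283 181 [ 0.514 -0.09   0.027] [ 0.516 -0.089  0.03 ]
plug2_top 0.48 300 182 [ 0.514 -0.043  0.034] [ 0.51  -0.044  0.03 ]
plug3_top 0.52 324 192 [0.531 0.024 0.033] [0.528 0.024 0.03 ]
plug4_top 0.44 346 195 [0.526 0.079 0.031] [0.526 0.079 0.03 ]
red_clamp_pad 0.76 395 196 [0.554 0.197 0.088]
[... 2022 characters left out ...]
 0.03 ]
gap23 0.8 345 220 [0.485 0.192 0.118] [0.521 0.059 0.03 ]
gap23 0.73 408 233 [0.383 0.044 0.018] [0.381 0.062 0.03 ]
gap34 0.8 345 220 [0.485 0.192 0.118] [0.521 0.059 0.03 ]
gap34 0.73 408 233 [0.383 0.044 0.018] [0.381 0.062 0.03 ]
brush 0.75 406 235 [0.386 0.054 0.017] [0.384 0.073 0.03 ]
red_clamp 0.86 298 257 [0.58  0.193 0.011] [0.57  0.217 0.03 ]
blue_clamp 0.7 364 176 [ 0.537 -0.17   0.027] [ 0.536 -0.164  0.03 ]
blue_clamp 0.34 348 204 [ 0.537 -0.021  0.025] [ 0.535 -0.013  0.03 ]
glue_bottle 0.94 316 178 [ 0.658 -0.14   0.016] [ 0.649 -0.115  0.03 ]
mallet 0.78 262 224 [0.689 0.131 0.03 ] [0.688 0.132 0.03 ]
sanding_block 0.89 315 212 [0.607 0.014 0.01 ] [0.596 0.045 0.03 ]
```

```bash
python3 - <<'E'
from h import *
a=cv2.imread("pics/scene0.png")[110:310,200:440]; b=cv2.imread("pics/side0.png")[140:300,230:450]
cv2.imwrite("pics/c0.png",np.vstack([cv2.resize(a,(480,400)),cv2.resize(b,(480,200*480//275))])[:, :] if 0 else np.hstack([cv2.resize(a,None,fx=1.7,fy=1.7),cv2.resize(b,(383,340))]))
cv2.imwrite("pics/c0.png",cv2.resize(a,(720,600),interpolation=cv2.INTER_CUBIC))
for c in ["scene","side"]:
    s=snapshot(c); im=s["image"]; g=cv2.cvtColor(im,cv2.COLOR_RGB2GRAY)
    m=(g<95).astype(np.uint8)
    n,l,st,ce=cv2.connectedComponentsWithStats(m)
    for i in range(1,n):
        if 15<st[i,4]<400:
            w=world(s,*ce[i],.032)
            if .42<w[0]<.6 and abs(w[1])<.2: print(c,st[i].tolist(),ce[i].round(1),w.round(4),world(s,*ce[i]).round(4),im[int(ce[i][1]),int(ce[i][0])])
E
```

```text
scene [292, 155, 36, 12, 66] [310.4 160.3] [ 0.4281 -0.0375  0.032 ] [ 3.964e-01 -4.560e-02 -1.000e-04] [104  68  43]
scene [341, 166, 23, 7, 84] [351.5 169.1] [0.4362 0.0771 0.032 ] [0.4098 0.0742 0.0051] [88 88 83]
scene [386, 171, 20, 29, 144] [394.9 181.7] [0.4555 0.1946 0.032 ] [0.5203 0.1918 0.0999] [135  30  27]
scene [276, 176, 7, 6, 32] [279.2 178.8] [ 0.5131 -0.1006  0.032 ] [ 0.5132 -0.1005  0.0322] [119  72  49]
scene [237, 181, 48, 26, 92] [256.  193.6] [ 0.5757 -0.1436  0.032 ] [ 0.5507 -0.1556  0.0008] [117  80  52]
scene [296, 183, 8, 7, 35] [299.5 186.1] [ 0.5263 -0.0425  0.032 ] [ 0.5274 -0.0422  0.0332] [123  77  52]
scene [318, 189, 8, 6, 35] [321.5 191.8] [0.5324 0.0169 0.032 ] [0.5336 0.0171 0.0334] [118  73  50]
scene [341, 193, 8, 6, 34] [344.6 196. ] [0.5332 0.0766 0.032 ] [0.5327 0.0765 0.0315] [121  75  51]
scene [383, 204, 9, 12, 42] [386.3 211.7] [0.5598 0.185  0.032 ] [0.602  0.1835 0.0834] [203  53  47]
side [365, 187, 7, 5, 27] [367.9 188.7] [ 0.5072 -0.0958  0.032 ] [ 0.5069 -0.0943  0.0328] [121  77  51]
side [353, 197, 8, 5, 35] [357.  198.9] [ 0.5197 -0.038   0.032 ] [ 0.5189 -0.0347  0.0339] [120  75  49]
side [344, 209, 8, 5, 37] [347.4 210.9] [0.5262 0.022  0.032 ] [0.5262 0.0219 0.032 ] [119  76  49]
side [326, 222, 20, 22, 102] [336.4 232.7] [0.524  0.1142 0.032 ] [0.4947 0.214  0.102 ] [207  64  49]
```

View pics/c0.png

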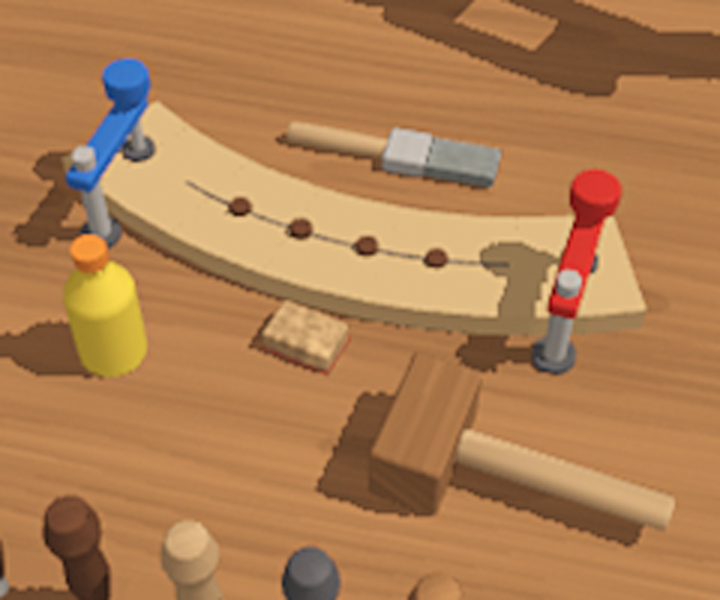

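Call:
{"name": "jog_arm", "arguments": {
  "motion": [
    [0,-0.16,-0.13,0,0,0,-0.0123],
    [0,-0.36,-0.3,0,0,0,-0.0246],
    [0,-0.56,-0.47,0,0,0,-0.04],
    [0,-0.76,-0.63,0,0,0,-0.055],
    [0,-0.9,-0.75,0,0,0,-0.068],
    [0,-0.96,-0.8,0,0,0,-0.0738],
    [0,-0.96,-0.8,0,0,0,-0.0738]
  ]
}}

```text
clock: 2.68
position: [0.2828, 0.3592, 0.2315]
orientation: [180.0, 0.0, 179.8]
wrist_force: [-0.3, 0.0, 0.7]
gripper_width: -0.0
```

Call:
{"name": "jog_arm", "arguments": {
  "motion": [
    [0,-0.15,-0.16,0,0,0,0],
    [0,-0.35,-0.36,0,0,0,0],
    [0,-0.55,-0.56,0,0,0,0],
    [0,-0.75,-0.76,0,0,0,0],
    [0,-0.9,-0.92,0,0,0,0],
    [0,-0.98,-1,0,0,0,0],
    [0,-0.98,-1,0,0,0,0]
  ]
}}

```text
clock: 3.55
position: [0.4791, 0.1597, 0.2312]
orientation: [180.0, -0.0, 179.9]
wrist_force: [-0.1, 0.2, 0.1]
gripper_width: -0.0002
```

Call:
{"name": "jog_arm", "arguments": {
  "motion": [
    [0,0,-0.15,0,0,0,0],
    [0,0,-0.35,0,0,0,0],
    [0,0,-0.5,0,0,0,0],
    [0,0,-0.6,0,0,0,0],
    [0,0,-0.6,0,0,0,0],
    [0,0,-0.6,0,0,0,0]
  ]
}}

```text
clock: 4.3
position: [0.4779, 0.0413, 0.2313]
orientation: [179.9, -0.0, -179.9]
wrist_force: [0.6, 0.4, -0.1]
gripper_width: -0.0002
```

```bash
python3 - <<'E'
from h import *
st=arm.get_state(); print(st["clock"],st["position"],st["orientation"],st["gripper_width"],st["wrist_force"])
s=snapshot("wrist"); im=s["image"]; cv2.imwrite("pics/w1.png",im[:,:,::-1]); print(s["extrinsics"].round(3).tolist())
g=cv2.cvtColor(im,cv2.COLOR_RGB2GRAY)
n,l,sa,ce=cv2.connectedComponentsWithStats((g<110).astype(np.uint8))
for i in range(1,n):
    if 80<sa[i,4]<6000: print(sa[i].tolist(),ce[i].round(1),world(s,*ce[i],.032).round(4),world(s,*ce[i]).round(4),im[int(ce[i][1]),int(ce[i][0])])
for t in ["plug1_top","plug2_top","plug3_top","plug4_top"]:
    for o in nets.landmark_of(t,"wrist")[:2]: print(t,round(o["p"],2),(np.array(o["xy"])*[640,400]).round(1))
E
```

```text
4.3 [0.47793976 0.0413176  0.23125983] [ 1.79949620e+02 -8.00700002e-03 -1.79919807e+02] -0.00020828140400434158 [ 0.58470263  0.3950236  -0.11814463]
[[-0.001, -0.946, -0.325, 0.393], [1.0, -0.001, -0.001, 0.041], [0.0, -0.325, 0.946, 0.374], [0.0, 0.0, 0.0, 1.0]]
plug1_top 0.49 [196.8 200.3]
plug3_top 0.52 [292.6 216.7]
plug4_top 0.45 [343.4 213.3]
```

View pics/w1.png

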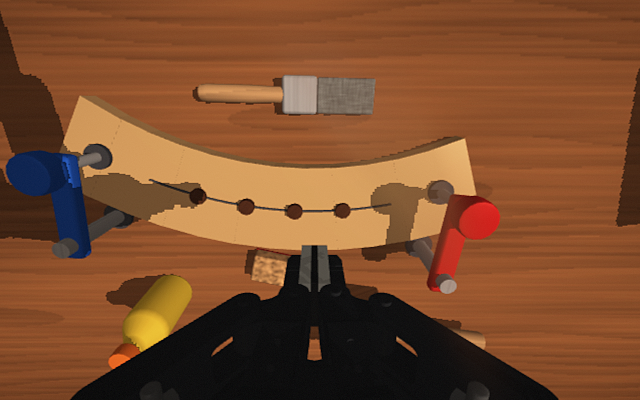

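The wrist view shows plugs at about (198,196), (246,207), (294,211), (342,210), with the blue clamp to the left and the red clamp to the right. I'll locate the plugs more exactly and fit the arc.

```bash
cat > loc.py <<'E'
from h import *
from scipy.optimize import least_squares
def plugs(s,guess,z=.031):
    im=s["image"].astype(float); g=im.sum(2); out=[]
    for u,v in guess:
        u,v=int(u),int(v); r=14; w=g[v-r:v+r+1,u-r:u+r+1]
        m=(w<np.percentile(w,90)*.62).astype(np.uint8)
        m=cv2.morphologyEx(m,cv2.MORPH_OPEN,np.ones((5,5),np.uint8))
        n,l,sa,ce=cv2.connectedComponentsWithStats(m)
        if n<2: print("none",u,v); continue
        i=1+np.argmax(sa[1:,4]); c=ce[i]+[u-r,v-r]
        print(sa[i].tolist(),c.round(1),"depth",world(s,*c).round(4)); out.append(world(s,*c,z))
    return np.array(out)
def fit(P):
    # frame (x,y,yaw) with plugs at +-30,+-90 mm of arc, R=.5
    def pts(p,ss):
        a=np.array(ss)/.5; q=np.c_[.5*np.cos(a)-.5,.5*np.sin(a)]; c,s=np.cos(p[2]),np.sin(p[2])
        return q@np.array([[c,s],[-s,c]])+p[:2]
    S=[-.09,-.03,.03,.09]
    r=least_squares(lambda p:(pts(p,S)-P[:,:2]).ravel(),[.53,0,0])
    print("fit",r.x[:2].round(4),np.degrees(r.x[2]).round(2),"resid mm",(r.fun*1e3).round(1))
    for n,q in zip(["p1","g12","p2","g23","p3","g34","p4"],pts(r.x,[-.09,-.06,-.03,0,.03,.06,.09])): print(n,q.round(4))
E
python3 - <<'E'
from loc import *
s=snapshot("wrist")
P=plugs(s,[(198,196),(246,207),(294,211),(342,210)]); print(P.round(4)); fit(P)
E
```

```text
[0, 1, 23, 25, 462] [193.5 194.7] depth [ 0.5054 -0.1059  0.0318]
[5, 5, 18, 17, 241] [245.8 205.9] depth [ 0.5195 -0.0434  0.0325]
[5, 7, 18, 15, 229] [293.7 210.8] depth [0.5262 0.0151 0.0318]
[7, 7, 16, 15, 203] [342.4 210. ] depth [0.5255 0.0753 0.0307]
[[ 0.5057 -0.1062  0.031 ]
 [ 0.5201 -0.0437  0.031 ]
 [ 0.5265  0.015   0.031 ]
 [ 0.5254  0.0752  0.031 ]]
fit [ 0.5239 -0.0154] -6.16 resid mm [ 0.6  2.7 -0.3 -1.4 -0.3 -0.5  0.1 -0.8]
p1 [ 0.5062 -0.1035]
g12 [ 0.5139 -0.0745]
p2 [ 0.5198 -0.0451]
g23 [ 0.5239 -0.0154]
p3 [0.5262 0.0145]
g34 [0.5267 0.0445]
p4 [0.5255 0.0745]
```

Call:
{"name": "jog_arm", "arguments": {
  "motion": [
    [0,-0.05,0.04,0.12,0,0,0],
    [0,-0.11,0.08,0.3,0,0,0],
    [0,-0.17,0.12,0.5,0,0,0],
    [0,-0.22,0.16,0.66,0,0,0],
    [0,-0.245,0.18,0.76,0,0,0],
    [0,-0.245,0.18,0.8,0,0,0],
    [0,-0.245,0.18,0.8,0,0,0]
  ]
}}

```text
clock: 5.48
position: [0.5268, 0.0758, 0.071]
orientation: [-180.0, -0.1, -180.0]
wrist_force: [-0.2, 0.7, 0.1]
gripper_width: 0.0003
```

```bash
python3 - <<'E'
from h import *
st=arm.get_state(); print(st["clock"],st["position"],st["wrist_force"])
s=snapshot("wrist"); im=s["image"]; cv2.imwrite("pics/w2.png",im[:,:,::-1])
# project candidate points
K=s["mtx"];T=np.linalg.inv(s["extrinsics"])
for n,p in [("p4",[.527,.076,.031]),("p3",[.528,.017,.031]),("tcp",st["position"])]:
    c=T@np.r_[p,1]; print(n,(K[0,0]*c[0]/-c[2]+K[0,2]).round(1),(K[1,1]*-c[1]/-c[2]+K[1,2]).round(1))
E
```

```text
5.475 [0.52682381 0.07580786 0.07102265] [-0.19596669  0.73772922  0.13585946]
p4 315.0 230.4
p3 227.7 231.7
tcp 314.8 261.1
```

View pics/w2.png

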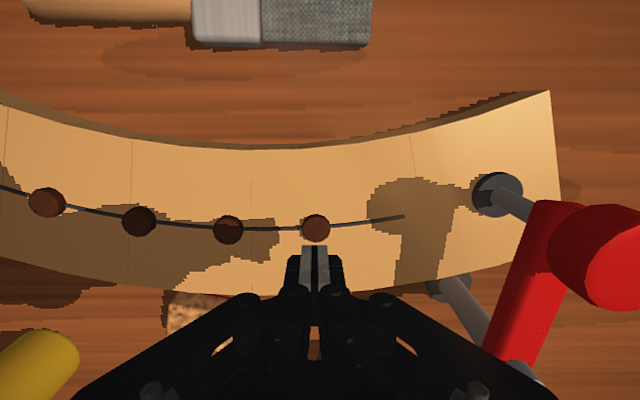

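The plugs show at (316,228), (228,229), (139,221) and (47,202), with plug 4 within about 2 mm of the prediction and right below the fingertips. I'll press it slowly.

Call:
{"name": "jog_arm", "arguments": {
  "motion": [
    [0,0.007,0,0.08,0,0,0],
    [0,0.007,0,0.16,0,0,0],
    [0,0.007,0,0.185,0,0,0],
    [0,0.007,0,0.195,0,0,0],
    [0,0.007,0,0.203,0,0,0],
    [0,0.007,0,0.21,0,0,0],
    [0,0.007,0,0.215,0,0,0],
    [0,0.007,0,0.22,0,0,0]
  ]
}}

```text
clock: 6.52
position: [0.5262, 0.0758, 0.0278]
orientation: [-180.0, 0.1, -180.0]
wrist_force: [-1.3, -0.2, 3.9]
gripper_width: -0.0002
```

```bash
python3 - <<'E'
from h import *
K,Z=None,None
from workcell import arm
st=arm.get_state(); print(st["clock"],st["position"],st["wrist_force"])
# recompute plug positions from stored view geometry: camera pose offset from tool
s=snapshot("wrist"); E=s["extrinsics"].copy(); E[:3,3]+=np.array([.5268,.0758,.0710])-st["position"]
s["extrinsics"]=E
from loc import fit
P=np.array([world(s,u,v,.031) for u,v in [(47,202),(139,221),(228,229),(316,228)]]); print(P.round(4)); fit(P)
E
```

```text
6.525 [0.52624458 0.07580034 0.02779799] [-1.33573745 -0.20517641  3.94071551]
[[ 0.5068 -0.099   0.031 ]
 [ 0.5202 -0.0415  0.031 ]
 [ 0.5261  0.0174  0.031 ]
 [ 0.5253  0.0767  0.031 ]]
fit [ 0.5241 -0.0121] -5.98 resid mm [-0.1 -1.3 -0.2 -0.3  0.2  0.5  0.1  1.1]
p1 [ 0.5067 -0.1002]
g12 [ 0.5143 -0.0712]
p2 [ 0.5201 -0.0418]
g23 [ 0.5241 -0.0121]
p3 [0.5263 0.0179]
g34 [0.5267 0.0478]
p4 [0.5254 0.0778]
```

Call:
{"name": "jog_arm", "arguments": {
  "motion": [
    [0,0,0,0.004,0,0,0],
    [0,0,0,0.008,0,0,0],
    [0,0,0,0.011,0,0,0],
    [0,0,0,0.011,0,0,0]
  ]
}}

```text
clock: 7.08
position: [0.5263, 0.0758, 0.0255]
orientation: [-180.0, 0.0, -180.0]
wrist_force: [-1.4, -1.0, 6.2]
gripper_width: 0.0005
```

Call:
{"name": "jog_arm", "arguments": {
  "motion": [
    [0,0,0,0.004,0,0,0],
    [0,0,0,0.007,0,0,0],
    [0,0,0,0.007,0,0,0]
  ]
}}

```text
clock: 7.45
position: [0.5263, 0.0758, 0.0255]
orientation: [-180.0, 0.0, -180.0]
wrist_force: [-4.3, -0.9, 14.7]
gripper_width: -0.0002
```

Call:
{"name": "jog_arm", "arguments": {
  "motion": [
    [0,0,0,-0.093,0,0,0],
    [0,-0.003,-0.07,-0.093,0,0,0],
    [0,-0.005,-0.15,-0.093,0,0,0],
    [0,-0.005,-0.23,-0.093,0,0,0],
    [0,-0.003,-0.29,-0.093,0,0,0],
    [0,-0.003,-0.29,-0.09,0,0,0],
    [0,-0.003,-0.29,-0.065,0,0,0],
    [0,-0.003,-0.29,-0.048,0,0,0]
  ]
}}

```text
clock: 8.45
position: [0.5261, 0.0182, 0.0327]
orientation: [180.0, -0.0, -180.0]
wrist_force: [0.2, -0.4, -0.6]
gripper_width: -0.0002
```

Call:
{"name": "jog_arm", "arguments": {
  "motion": [
    [0,0,0,0.007,0,0,0],
    [0,0,0,0.014,0,0,0],
    [0,0,0,0.021,0,0,0],
    [0,0,0,0.028,0,0,0],
    [0,0,0,0.034,0,0,0],
    [0,0,0,0.04,0,0,0],
    [0,0,0,0.044,0,0,0],
    [0,0,0,0.046,0,0,0]
  ]
}}

```text
clock: 9.45
position: [0.5265, 0.018, 0.0255]
orientation: [180.0, -0.0, -180.0]
wrist_force: [-7.8, 2.4, 16.6]
gripper_width: 0.0002
```

Call:
{"name": "jog_arm", "arguments": {
  "motion": [
    [0,0,0,-0.091,0,0,0],
    [0,0.004,-0.07,-0.091,0,0,0],
    [0,0.011,-0.15,-0.091,0,0,0],
    [0,0.022,-0.23,-0.091,0,0,0],
    [0,0.031,-0.298,-0.091,0,0,0],
    [0,0.031,-0.298,-0.088,0,0,0],
    [0,0.031,-0.298,-0.063,0,0,0],
    [0,0.031,-0.298,-0.046,0,0,0]
  ]
}}

```text
clock: 10.45
position: [0.5199, -0.0413, 0.0327]
orientation: [180.0, -0.0, -180.0]
wrist_force: [-0.8, -0.1, 4.1]
gripper_width: 0.0001
```

Call:
{"name": "jog_arm", "arguments": {
  "motion": [
    [0,0,0,0.007,0,0,0],
    [0,0,0,0.014,0,0,0],
    [0,0,0,0.021,0,0,0],
    [0,0,0,0.028,0,0,0],
    [0,0,0,0.034,0,0,0],
    [0,0,0,0.04,0,0,0],
    [0,0,0,0.044,0,0,0],
    [0,0,0,0.046,0,0,0]
  ]
}}

```text
clock: 11.45
position: [0.5201, -0.0415, 0.0254]
orientation: [180.0, -0.1, -180.0]
wrist_force: [-7.2, 3.8, 17.0]
gripper_width: 0.0002
```

Call:
{"name": "jog_arm", "arguments": {
  "motion": [
    [0,0,0,-0.091,0,0,0],
    [0,0.012,-0.07,-0.091,0,0,0],
    [0,0.029,-0.148,-0.091,0,0,0],
    [0,0.049,-0.226,-0.091,0,0,0],
    [0,0.067,-0.293,-0.091,0,0,0],
    [0,0.067,-0.293,-0.088,0,0,0],
    [0,0.067,-0.293,-0.063,0,0,0],
    [0,0.067,-0.293,-0.046,0,0,0]
  ]
}}

```text
clock: 12.45
position: [0.5066, -0.0999, 0.0327]
orientation: [180.0, -0.0, -180.0]
wrist_force: [0.8, 1.0, 0.3]
gripper_width: -0.0002
```

Call:
{"name": "jog_arm", "arguments": {
  "motion": [
    [0,0,0,0.007,0,0,0],
    [0,0,0,0.014,0,0,0],
    [0,0,0,0.021,0,0,0],
    [0,0,0,0.028,0,0,0],
    [0,0,0,0.034,0,0,0],
    [0,0,0,0.04,0,0,0],
    [0,0,0,0.044,0,0,0],
    [0,0,0,0.046,0,0,0]
  ]
}}

```text
clock: 13.45
position: [0.507, -0.1003, 0.0255]
orientation: [180.0, -0.0, -180.0]
wrist_force: [-6.1, 4.5, 17.6]
gripper_width: -0.0
```

All four plugs are pressed. Now I'll lift straight up and check.

Call:
{"name": "jog_arm", "arguments": {
  "motion": [
    [0,0,0,-0.1,0,0,0],
    [0,0,0,-0.3,0,0,0],
    [0,0,0,-0.55,0,0,0],
    [0,0,0,-0.8,0,0,0],
    [0,0,0,-0.95,0,0,0],
    [0,0,0,-1,0,0,0],
    [0,0,0,-1,0,0,0]
  ]
}}

```text
clock: 14.32
position: [0.507, -0.1007, 0.2238]
orientation: [-180.0, 0.0, 180.0]
wrist_force: [0.2, -0.4, -0.4]
gripper_width: -0.0001
```

```bash
python3 - <<'E'
from h import *
st=arm.get_state(); print(st["clock"],st["position"],st["wrist_force"])
s=snapshot("side"); b=s["image"][140:300,230:450,::-1]
w=snapshot("wrist")
K=w["mtx"];T=np.linalg.inv(w["extrinsics"])
for p in [(.5067,-.1002),(.5201,-.0418),(.5263,.0179),(.5254,.0768)]:
    c=T@np.r_[p,.0255,1]; u,v=K[0,0]*c[0]/-c[2]+K[0,2],-K[1,1]*c[1]/-c[2]+K[1,2]
    def med(du): 
        return np.median([world(w,u+i,v+j)[2] for i in du for j in (-2,0,2)])
    print(round(u),round(v),"plug z",med((-2,0,2)).round(4),"wood z",np.median([world(w,u+i,v+j)[2] for i in(-8,0,8) for j in(-25,25)]).round(4))
cv2.imwrite("pics/end.png",np.vstack([cv2.resize(b,(412,300)),cv2.resize(w["image"][:,:,::-1],(480,300))[:,34:446]]))
E
```

```text
14.325 [ 0.50704184 -0.10072996  0.22376276] [ 0.17613194 -0.41334923 -0.38697881]
315 174 plug z 0.026 wood z 0.0252
364 185 plug z 0.026 wood z 0.0251
413 190 plug z 0.0262 wood z 0.0252
463 189 plug z 0.0259 wood z 0.0253
```

View pics/end.png

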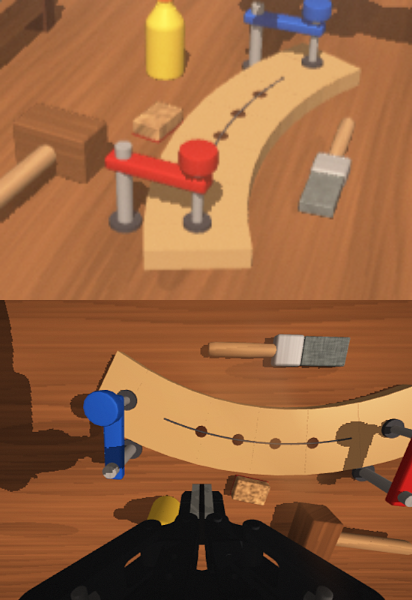

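The picture shows all four plugs flat on the line (wrist view, around (200,432) to (312,443)), every loose item in place and the gripper clear. I'll hand it in.

```bash
python3 -c "
from workcell import job; print(job.close_job())"
```

```text
the job is handed in; nothing more can be done
None
```

I pressed all four plugs flush with closed fingers, starting at the red clamp: plug 4, then 3, 2 and 1. I handed the job in at about 14.5 s of the 48 s allowed. Between plugs the fingertips followed the pencil line with the tip about 17 mm above the wood. The wrist force read at most about 18 N at the end of each press, well under the 45 N limit.

**Last checks:**
- **Plugs:** each press stopped with the tip at 25.4–25.5 mm. The wrist camera then put the plug tops 0.6–1.0 mm above the wood, against 0.5 mm for fully flush and a 2 mm limit.
- **Surroundings:** in the last picture the sanding block, glue bottle, mallet and brush look unmoved and the clamps untouched. I judged this by eye and did not measure it.
- **Robot:** it finished 0.22 m above the bench with no contact force.

**Disagreements:** the scene and side cameras differed by about 6 mm on plug positions, and one wrist reading of plug 1 was off because of a shadow. I used a closer wrist view instead, which fitted the arc to about 1.3 mm.

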